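Roll a sample tube onto the read line of the tube reader

TASK

The purple-capped sample tube lies on its side on the two rubber runners of the white tube reader. Without grasping it, push its top sideways with a fingertip and roll it along the runners until it drops between the small wheels and lies along the red read line; only then press the green read key fully down and let it spring back. Do not lift the tube, slide it along without rolling or knock it off the runners, and leave the yellow-capped tube, which has been read already, and the other things on the bench alone.

Things in the scene. Friction and masses are not known exactly. Their poses are not given: they have to be found in the camera images.
- purple_tube_mid (a point): Middle of the axis of the purple-capped tube: 12.4 mm thick (cap 15), 12 to 17 g, lying on its side. z along it to the cap, which points away from the robot and ends 43 mm from here, the rounded bottom 37 mm. Starts on the runners 55 to 70 mm left or right of the red line, square within 0.05 rad, x axis down. Its axis is 46 mm above the bench on the runners, 44 mm in the cradle.
- purple_tube: The same tube; origin in its rounded bottom. It rolls stiffly and stops where the finger leaves it. Dragged from above without slipping it moves half as far as the fingertip, so several strokes are needed, each begun with the tip over the tube. Pushed low on its side it slides instead of rolling.
- yellow_tube_mid (a point): The same point of a like tube with a yellow cap, which lies on the runners on the other side of the red line, 55 to 70 mm from it. It must stay where it is.
- reader: White tube reader fixed to the bench, 136 mm (x) by 255 mm (y) by 36 mm high; origin on the bench below the red line's centre, y along the runners to the left. Two rubber runners at x = -16 and +16 mm, 4 mm high, run from y = -88 to +88 mm, cut at the line. Low guides at x = -49, +49 mm and end stops at y = -92, +92 mm stand 5 mm above the runners' tops or less.
- read_line (a point): Centre of the red line (3 mm wide) at the height of the runners' tops, 40 mm above the bench; x along the line, away from the robot. The cradle is four rubber wheels, 8 mm in diameter, at x = -24, +24 mm, y = -6, +6 mm, tops level with the runners, turning with slight drag. A tube that rolls between them drops by 2 mm and lies on the line.
- read_key_top (a point): Centre of the top of the round green read key, 22 mm in diameter, in a black bezel at the right-hand end of the reader, exactly 128 mm to the right (-y) of the red line's centre. It is pressed straight down.
- read_key (a joint): Travel of the read key in m: 0 released, 0.005 fully down (about 4 N); it springs back.
- timer: White bench timer, 62 x 62 x 15 mm, loose on the bench to the left of the reader. Origin at the centre of its underside. To be left alone.
- white_bottle: White dropper bottle with a green band, 29 mm in diameter, 71 mm high, loose, behind the reader. Origin at the centre of its underside. To be left alone.
- red_bottle: Small white dropper bottle with a red cap, 25 mm in diameter, 57 mm high, loose, behind the reader. Origin at the centre of its underside. To be left alone.

How it is judged:
On the way, in this order (a step that is already met when the one before it is completed fails the run):
1. the purple-capped tube rolls on the runners: it has turned over by about half a turn while lying there (angle between purple_tube_mid's own x axis and vertical below 0.9 rad and height (world z) of purple_tube_mid below 0.051 m).
2. it rolls on: it has turned through nearly the whole first turn (angle between purple_tube_mid's own x axis and vertical above 2.2 rad and height (world z) of purple_tube_mid below 0.051 m).
3. the purple-capped tube lies in the cradle on the red line (y of purple_tube_mid in the frame of read_line between -0.003 and 0.003 m and z of purple_tube_mid in the frame of read_line below 0.0052 m and angle between the z axis of purple_tube_mid and the x axis of read_line, either way round below 0.07 rad), for 0.2 s.
4. the green read key is pressed down with the tube on the line (value of joint read_key above 0.004 m and z of purple_tube_mid in the frame of read_line below 0.0052 m), for 0.05 s.
At the end, for the whole second after the job is handed in: The purple-capped tube rests in the cradle: axis within 3 mm of the red line and 0.07 rad of its direction, middle within 13 mm of the line's middle, at least 1 mm lower than on the runners; the key is released; the yellow-capped tube is within 10 mm of its start (all of step 3 and x of purple_tube_mid in the frame of read_line between -0.013 and 0.013 m and z of purple_tube_mid in the frame of read_line above 0.002 m and linear speed of purple_tube below 0.01 m/s and value of joint read_key below 0.001 m and distance of yellow_tube_mid from where it was at the start of the episode below 0.01 m); the robot touches nothing.
It fails at once if the purple-capped tube is lifted more than 12 mm off the runners (height (world z) of purple_tube_mid above 0.058 m).
It fails at once if the purple-capped tube falls from the runners (height (world z) of purple_tube_mid below 0.04 m).
It fails at once if the read key is pressed while the purple-capped tube is not in the cradle (value of joint read_key above 0.003 m and z of purple_tube_mid in the frame of read_line above 0.0055 m).
It fails at once if the yellow-capped tube is moved more than 10 mm (distance of yellow_tube_mid from where it was at the start of the episode above 0.01 m).
It fails at once if the timer or a bottle is moved more than 10 mm (distance of any of timer, white_bottle, red_bottle from where it was at the start of the episode above 0.01 m).
It also fails if it takes over 51 s, if anything falls off the work surface, if the arm or the gripper's body presses on something with over 40 N, if the wrist force passes 120 N, or if a joint passes its speed limit or range.

ROBOT

A 6-joint arm with a two-finger parallel gripper is mounted at the origin on a cart in front of the work surface, level with it; the furniture and walls round the work are solid. World frame = base frame: x ahead of the robot, y to its left, z up, the work surface at z = 0. Lengths are in m, angles in rad, forces in N, time in s.
With the tool pointing down it reaches from about 0.35 to 0.775 m from the base axis. Payload 7.3 kg.
Tool frame: the origin (TCP) lies on the mounting face of the last link; the fingertips stand 178 mm ahead of it and the grasp point (between the pads) lies 159 mm ahead of it (robot.tcp_to_tips is the distance from the TCP to the fingertips, in m); z points along the fingers, y is the direction in which the jaws open and shut (so a half turn about z gives the same grasp; the last joint's range is limited). The gripper opens to 92 mm and grips with 3 to 60 N. Pads are 19 mm wide; open, the fingers measure 130 mm over their backs; the gripper's body (75 mm by 190 mm) begins 47 mm behind the grasp point.
Start: joints at [-1.437, 0.342, 1.524, -0, 1.275, -0.146], TCP at [0.145, -0.505, 0.405] pointing down, gripper open.
Joint ranges: [-2.53, 2.53], [-0.77, 2.02], [0.04, 2.7], [-1, 4.14], [0.28, 2.66], [-3.11, 3.11]. Speed limits (rad/s): [2.57, 2.57, 3.14, 3.14, 3.14, 3.14].

INTERFACE

Orientations are given as [roll, pitch, yaw] about the fixed x, y, z axes, in that order (R = Rz(yaw) Ry(pitch) Rx(roll)).
In Python, from cell import robot, viewer gives the robot as it stands.
- The arm moves only by the shell command python3 -m creep 'ROWS' [OPENING] [FORCE]. ROWS is JSON, a list that holds one entry, the list of rows, each a list of 6 numbers: the shift along the world's x, y, z in mm, then the turn, a rotation vector about the world's x, y, z in degrees. A call has 1 to 5 rows; each row shifts and turns the pose as measured when the row begins; what a row does not reach is not made up. A row lasts 1/12 s, in which the tool goes at most 41.7 mm and 7.16 degrees, less where a joint would pass 70% of its speed; a pose out of reach is approached as far as the arm can. A call with a gripper value outside its range is refused whole. OPENING is the closure, from -1 (fully open) to 1 (shut), set as the call begins (- or left out, the last holds). The fingers move at their own pace and stop on an object; FORCE is the grip in N (left out, the last holds). Time passes only in rows, so rows that do not move let the fingers close. It gives the time, the measured TCP pose, the force and the opening at its end, in the units of the state.
- robot.observe(): the state, without advancing time (a new reading comes with each control period).
- viewer.read_camera(name): name is "side" or "top"; returns the picture (400x640x3 uint8, blue, green, red); there is no depth.
- viewer.camera_model(name): a dict with "fx", "fy", "cx", "cy" (pixels), "pose" (4x4, takes a point from camera to world coordinates). Camera axes: x right, y up, looking along -z (the intrinsics and any distortion apply to the point x, -y, -z); pixel columns grow to the right and rows downward; lengths in m; the calibration is good to about 2 mm. A picture is of the moment at which its call begins. camera_model takes no time and is no camera call.
- robot.hand_in(): hands the job in, once; it reports no verdict.
The state is a dict: "time": time; "qpos": joint angles; "qvel": joint speeds; "joint_efforts": joint torques, N m; "tool_pos": TCP position; "tool_rot": TCP orientation; "contact_force": force on the tool from outside, world axes, zero at the start; "torque": the same for the moment, N m; "opening": finger opening in m.
Only numpy, scipy, OpenCV 4.12 (cv2) and the standard library are available. Lean on these libraries where they do the work, as an engineer would, in place of code of your own. Each camera call takes 0.05 s, during which the arm holds its last target. There are 200 camera calls.

## Working session

There is one attempt and no reset: what is moved stays moved. The work goes in short steps, Python scripts to look and compute and a shell command to move; the robot and the scene stay as the last step left them, time stands still between calls to the robot, and variables do not carry over. Pictures are saved under pics/ and viewed, about 8 in all and at most 12, crops included, and the job is handed in when it is done.

```bash
ls; mkdir -p pics
python3 - <<'E'
from cell import robot, viewer
import cv2
for n in("side","top"):
    im=viewer.read_camera(n); cv2.imwrite(f"pics/{n}0.png",im)
    m=viewer.camera_model(n); print(n,{k:v for k,v in m.items()})
s=robot.observe(); print(s['time'],s['tool_pos'],s['tool_rot'],s['opening'],robot.tcp_to_tips)
E
```

```text
pics
side {'fx': 477.722332351943, 'fy': 477.722332351943, 'cx': 325.3452419626172, 'cy': 193.06185278080775, 'pose': array([[ 0.99976649,  0.01860312, -0.01099469,  0.57462788],
       [-0.01869261,  0.48924341, -0.87194694, -0.47329795],
       [-0.01084186,  0.87194886,  0.48947691,  0.4976446 ],
       [ 0.        ,  0.        ,  0.        ,  1.        ]])}
top {'fx': 478.96039063746963, 'fy': 478.96039063746963, 'cx': 323.34071163641454, 'cy': 199.1647743891977, 'pose': array([[-0.02550926,  0.98408992, -0.17583035,  0.44903564],
       [-0.99947537, -0.02159536,  0.02413747,  0.26075377],
       [ 0.01995632,  0.17635384,  0.98412452,  0.93746446],
       [ 0.        ,  0.        ,  0.        ,  1.        ]])}
0.1 [ 0.14499543 -0.50446483  0.40412145] [-3.14027296e+00 -1.93882980e-04  2.79791897e-01] 0.0913433576396756 0.178
```

View pics/top0.png

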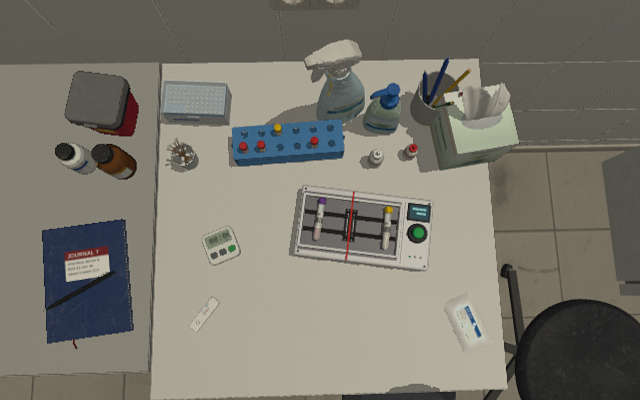

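View pics/side0.png

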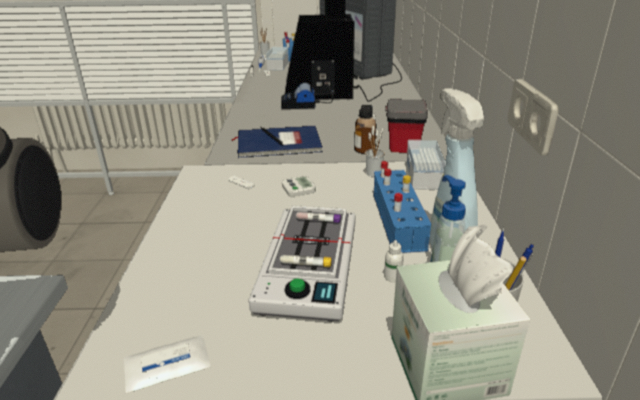

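The top view shows the purple tube left of the red line (about px 319,218), the yellow one on the right (387,228) and the green key at (418,233). Next I'll measure them by colour.

```bash
cat > h.py <<'E'
import numpy as np, cv2
from cell import robot, viewer
def cast(n,uv,z):
    m=viewer.camera_model(n);P=m['pose'];uv=np.atleast_2d(uv).astype(float)
    d=np.c_[(uv[:,0]-m['cx'])/m['fx'],-(uv[:,1]-m['cy'])/m['fy'],-np.ones(len(uv))]@P[:3,:3].T
    o=P[:3,3]; return o+d*((z-o[2])/d[:,2])[:,None]
def proj(n,p):
    m=viewer.camera_model(n);P=m['pose'];q=(np.atleast_2d(p)-P[:3,3])@P[:3,:3]
    return np.c_[m['cx']+m['fx']*q[:,0]/-q[:,2],m['cy']-m['fy']*q[:,1]/-q[:,2]]
def mask(im,h0,h1,s,v,box):
    H=cv2.cvtColor(im,cv2.COLOR_BGR2HSV).astype(int)
    h=H[...,0];k=((h>=h0)&(h<=h1)) if h0<=h1 else ((h>=h0)|(h<=h1))
    k&=(H[...,1]>s)&(H[...,2]>v);b=np.zeros_like(k);x0,y0,x1,y1=box;b[y0:y1,x0:x1]=1
    return np.argwhere(k&b)[:,::-1]
E
python3 - <<'E'
from h import *
B={'top':(290,180,435,272),'side':(250,200,360,320)}
for n in('top','side'):
    im=cv2.imread(f'pics/{n}0.png')
    for c,a,z in(('red',(172,8,120,90),.04),('green',(50,85,100,50),.04),('purple',(120,160,60,40),.047),('yellow',(18,32,120,90),.047)):
        p=mask(im,*a,B[n])
        if len(p)==0: print(n,c,0);continue
        w=cast(n,p,z)[:,:2]; vx,vy,x0,y0=cv2.fitLine(w.astype(np.float32),cv2.DIST_HUBER,0,1e-4,1e-4).ravel()
        print(n,c,len(p),p.mean(0).round(1),'mean',w.mean(0).round(4),'mm',w.min(0).round(4),w.max(0).round(4),'ang',round(float(np.degrees(np.arctan2(vy,vx))),2),x0,y0)
im=cv2.imread('pics/top0.png')[180:275,288:438]
a=cv2.resize(im,None,fx=5,fy=5,interpolation=cv2.INTER_CUBIC);cv2.imwrite('pics/crop0.png',a)
E
```

```text
top red 119 [349.5 224.9] mean [0.5591 0.1905] mm [0.4952 0.1798] [0.622  0.2013] ang -8.39 0.5348012 0.19406204
top green 110 [417.8 232.9] mean [0.5409 0.0621] mm [0.4978 0.0519] [0.5521 0.0812] ang -22.51 0.5408581 0.062061224
top purple 45 [322.  200.3] mean [0.6061 0.2416] mm [0.6007 0.2339] [0.6124 0.2491] ang -89.22 0.6058122 0.24112697
top yellow 50 [388.5 209.3] mean [0.5859 0.1165] mm [0.5807 0.1097] [0.5923 0.1233] ang 89.93 0.58593583 0.11652386
side red 86 [310.7 239.5] mean [0.5574 0.1845] mm [0.5126 0.1755] [0.611  0.1905] ang -8.44 0.55738217 0.18449505
side green 176 [296.8 285.2] mean [0.5382 0.0691] mm [0.5266 0.0543] [0.5488 0.0833] ang -86.49 0.5381539 0.069096215
side purple 55 [336.7 218. ] mean [0.6031 0.2391] mm [0.5979 0.2259] [0.6093 0.2524] ang 84.33 0.6031002 0.23912868
side yellow 80 [326.7 261.6] mean [0.5828 0.1147] mm [0.577  0.1035] [0.5896 0.1263] ang 85.53 0.5828176 0.1147155
```

View pics/crop0.png

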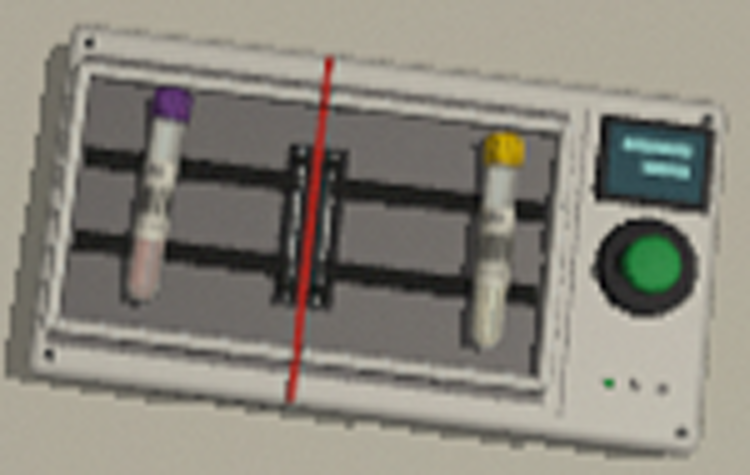

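```bash
cat >> h.py <<'E'
psi=np.radians(-8.4); C=np.array([.559,.190]); ux=np.array([np.cos(psi),np.sin(psi)]); uy=np.array([-ux[1],ux[0]])
def rd(w): w=np.atleast_2d(w)[:,:2]-C; return np.c_[w@ux,w@uy]
def wd(x,y): return C+x*ux+y*uy
E
python3 - <<'E'
from h import *
for nm,a,b in(('purple',(140,298),(173,87)),('yellow',(488,346),(505,133))):
    uv=np.array([a,b])/5+[288,180]-.4
    w=cast('top',uv,.047);r=rd(w)*1000;d=r[1]-r[0];print(nm,w.round(4).tolist(),r.round(1).tolist(),'ang',np.degrees(np.arctan2(d[1],d[0])),'len',np.hypot(*d),'mid',(r[0]+d*37/80).round(1))
p=mask(cv2.imread('pics/top0.png'),50,85,100,50,(400,220,430,245));print('key',rd(cast('top',p,.045)).mean(0)*1000)
# reader corners: screws at crop corners
uv=np.array([(90,43),(708,115),(50,354),(682,432)])/5+[288,180]-.4
print((rd(cast('top',uv,.036))*1000).round(1), rd(cast('side',[[314.0,209.5]],.046))*1000)
print('target',wd(0,.062))
E
python3 -m creep '[[[25,40,0,0,0,-7],[25,40,0,0,0,-7],[25,40,0,0,0,-7],[25,40,0,0,0,-4],[25,40,0,0,0,0]]]' 1 20
```

```text
purple [[0.5328, 0.2552, 0.047], [0.6123, 0.241, 0.047]] [[-35.5, 60.7], [45.3, 58.2]] ang -1.7797352170187157 len 80.81436194248762 mid [ 1.9 59.6]
yellow [[0.5119, 0.1263, 0.047], [0.5919, 0.116, 0.047]] [[-37.3, -69.9], [43.4, -68.4]] ang 1.0532401533912699 len 80.71730640129609 mid [  0.  -69.2]
key [   0.90727388 -128.41264438]
[[  60.4   92. ]
 [  62.1 -146.8]
 [ -59.4   91.7]
 [ -59.4 -147. ]] [[-7.87972792 80.61940341]]
target [0.56805715 0.25133488]
time: 0.52
tool_pos: [0.2536, -0.3278, 0.4011]
tool_rot: [-3.138, 0.003, -0.173]
contact_force: [2.2, -0.0, 0.2]
opening: 0.0631
```

```bash
for i in 1; do 
python3 -m creep '[[[19,36,0,0,0,0],[19,36,0,0,0,0],[19,36,0,0,0,0],[19,36,0,0,0,0],[19,36,0,0,0,0]]]' >/dev/null
python3 -m creep '[[[19,36,0,0,0,0],[19,36,0,0,0,0],[19,36,0,0,0,0],[19,36,0,0,0,0],[19,36,0,0,0,0]]]'
python3 -m creep '[[[19,36,0,0,0,0],[19,36,0,0,0,0],[19,36,0,0,0,0],[0,0,-30,0,0,0],[0,0,-30,0,0,0]]]'; done
```

```text
time: 1.35
tool_pos: [0.4423, 0.0441, 0.4002]
tool_rot: [-3.138, 0.003, -0.177]
contact_force: [0.5, -0.7, 1.1]
opening: 0.0007
time: 1.77
tool_pos: [0.5024, 0.1633, 0.3429]
tool_rot: [-3.131, -0.009, -0.168]
contact_force: [0.2, 0.2, -1.5]
opening: 0.0006
```

```bash
python3 - <<'E'
from h import *
print(wd(0,.071)-robot.observe()['tool_pos'][:2])
E
python3 -m creep '[[[22,32,-25,0,0,0.5],[22,32,-25,0,0,0.5],[20,30,-25,0,0,0.5],[0,0,0,0,0,0]]]'
python3 - <<'E'
from h import *
s=robot.observe();t=s['tool_pos'];print(t,s['tool_rot'],rd(t[:2])*1000,(wd(0,.071)-t[:2])*1000,s['contact_force'])
E
```

```text
[0.06697064 0.0969288 ]
time: 2.1
tool_pos: [0.5592, 0.2515, 0.2636]
tool_rot: [-3.137, 0.004, -0.14]
contact_force: [-1.8, -0.8, -1.3]
opening: 0.0004
[0.55917266 0.25150044 0.26361956] [-3.13749844  0.00388874 -0.14038464] [[-8.81335937 60.86591097]] [10.19923101  8.73789167] [-1.78674704 -0.83073211 -1.34549122]
```

```bash
python3 -m creep '[[[11,9,-12,-0.2,-0.2,-0.4],[0,0,-5,0,0,0],[0,0,0,0,0,0]]]'
python3 - <<'E'
from h import *
s=robot.observe();t=s['tool_pos'];print(t,s['tool_rot'],rd(t[:2])*1000,(wd(0,.071)-t[:2])*1000,s['contact_force'])
cv2.imwrite('pics/top1.png',cv2.resize(viewer.read_camera('top')[180:275,288:438],None,fx=5,fy=5,interpolation=cv2.INTER_CUBIC))
a=viewer.read_camera('side');cv2.imwrite('pics/side1.png',np.vstack([cv2.resize(a[180:290,240:380],None,fx=5,fy=5,interpolation=cv2.INTER_CUBIC)]))
E
```

```text
time: 2.35
tool_pos: [0.5698, 0.2621, 0.2414]
tool_rot: [3.139, 0.007, -0.144]
contact_force: [0.2, -0.4, 0.4]
opening: 0.0007
[0.56978352 0.26213569 0.24137879] [ 3.13880695  0.00705908 -0.14440714] [[ 0.13003968 72.93712923]] [-0.41162636 -1.89735176] [ 0.19132365 -0.41223644  0.43405133]
```

View pics/side1.png

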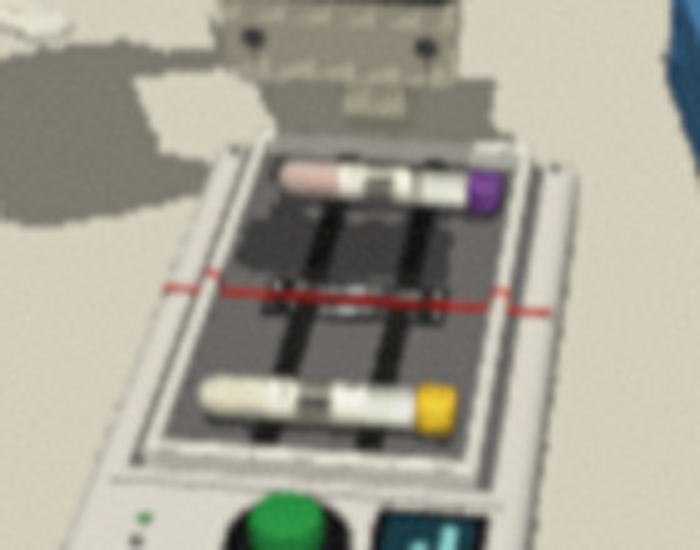

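Run:
```python
from h import *
uv=np.array([[345,118],[375,121],[405,124],[375,90]])/5+[240,180]-.4
print((rd(cast('side',uv,.0634))*1000).round(1))
uv=np.array([[280,180],[500,190],[380,167],[380,205]])/5+[240,180]-.4
print((rd(cast('side',uv,.046))*1000).round(1))
p=mask(cv2.imread('pics/side0.png'),120,160,60,40,(250,200,360,320))
```

```text
[[-16.1  72.7]
 [ -5.1  71.8]
 [  5.9  70.9]
 [ -8.4  93.9]]
[[-37.4  56.3]
 [ 41.2  58.3]
 [ -3.2  68.9]
 [  0.5  43.9]]
```

View pics/top1.png

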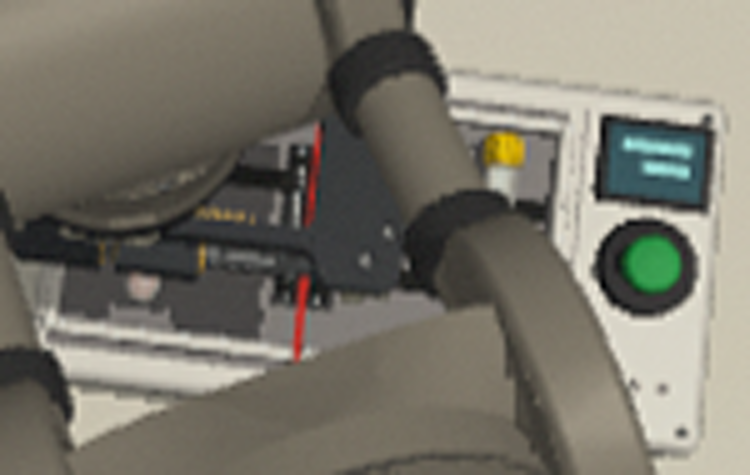

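```bash
python3 -m creep '[[[0,0,1,0,0,7],[0,0,1,0,0,7],[0,0,0,0,0,7],[0,0,0,0,0,7],[0,0,0,0,0,7]]]' >/dev/null
python3 -m creep '[[[0,0,0,0,0,7],[0,0,0,0,0,7],[0,0,0,0,0,7],[0,0,0,0,0,7],[0,0,0,0,0,7]]]'
python3 -m creep '[[[0,0,0,0,0,7],[0,0,0,0,0,7],[0,0,0,0,0,7],[0,0,0,0,0,4],[0,0,0,0,0,0]]]'
cat > st.py <<'E'
from h import *
def st(pic=None):
    s=robot.observe();t=s['tool_pos'];r=rd(t[:2])[0]*1000
    print('t',round(s['time'],2),'rd',r.round(1),'tip z',round((t[2]-.178)*1000,1),'rot',np.round(s['tool_rot'],3),'yaw err deg',round(np.degrees(s['tool_rot'][2]-(psi+np.pi/2)),1),'F',np.round(s['contact_force'],1))
    if pic: 
        a=viewer.read_camera('side');cv2.imwrite(f'pics/{pic}.png',cv2.resize(a[180:290,240:380],None,fx=5,fy=5,interpolation=cv2.INTER_CUBIC))
import sys
st(*sys.argv[1:])
E
python3 st.py side2
```

```text
time: 3.28
tool_pos: [0.568, 0.2536, 0.2631]
tool_rot: [3.133, -0.012, 1.103]
contact_force: [-0.7, 0.6, -0.3]
opening: 0.0005
time: 3.7
tool_pos: [0.5668, 0.2493, 0.273]
tool_rot: [3.123, -0.016, 1.556]
contact_force: [0.1, 0.6, -0.0]
opening: 0.0008
t 3.7 rd [-0.9 59.8] tip z 95.0 rot [ 3.123 -0.016  1.556] yaw err deg 7.5 F [ 0.1  0.6 -0. ]
```

View pics/side2.png

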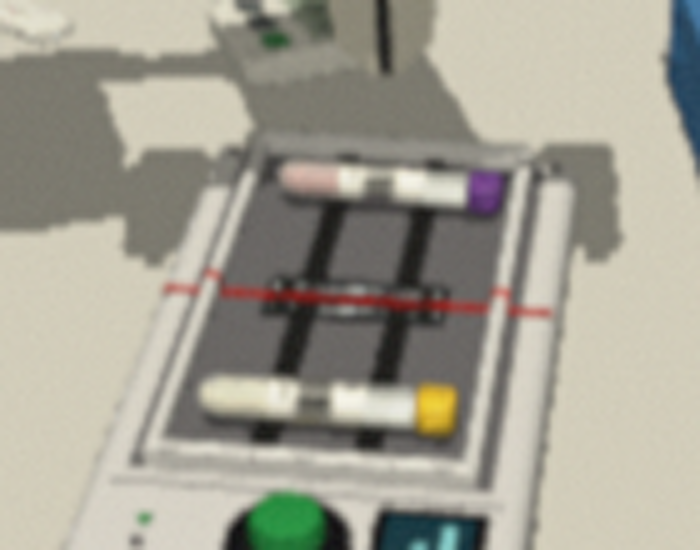

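Run:
```python
from h import *
f=lambda x,y,z:(proj('side',[*wd(x,y),z])[0]+.4-[240,180])*5
for a in((-.001,.0503,.095),(-.001,.0598,.095),(0,.054,.0634),(0,.073,.0634),(0,.0535,.0634+.012)): print(a,f(*a).round())
```

```text
(-0.001, 0.0503, 0.095) [376.  74.]
(-0.001, 0.0598, 0.095) [380.  61.]
(0, 0.054, 0.0634) [382. 148.]
(0, 0.073, 0.0634) [390. 120.]
(0, 0.0535, 0.0754) [381. 119.]
```

```bash
python3 -m creep '[[[2,7,-12,0,0,-4],[0,0,-15,-0.5,0.5,-3],[0,0,-5,0,0,0],[0,0,0,0,0,0]]]'
python3 st.py
```

```text
time: 4.08
tool_pos: [0.569, 0.2548, 0.2456]
tool_rot: [3.123, -0.01, 1.414]
contact_force: [0.1, -0.2, 0.9]
opening: 0.0003
t 4.08 rd [ 0.4 65.6] tip z 67.6 rot [ 3.123 -0.01   1.414] yaw err deg -0.6 F [ 0.1 -0.2  0.9]
```

```bash
python3 -m creep '[[[0,1,-9,-0.6,1.1,0.4],[0,0,0,0,0,0],[0,0,0,0,0,0]]]'
python3 st.py
```

```text
time: 4.33
tool_pos: [0.5691, 0.2554, 0.2377]
tool_rot: [3.14, 0.004, 1.422]
contact_force: [0.5, -0.3, 0.3]
opening: 0.0004
t 4.33 rd [ 0.5 66.2] tip z 59.7 rot [3.14  0.004 1.422] yaw err deg -0.1 F [ 0.5 -0.3  0.3]
```

Orientation is good. Lowering to contact with the tube's top.

```bash
python3 -m creep '[[[0,0,-5,0,0,0],[0,0,-1,0,0,0],[0,0,0,0,0,0]]]';python3 st.py
python3 -m creep '[[[0,0,-1.5,0,0,0],[0,0,0,0,0,0]]]';python3 st.py
```

```text
time: 4.58
tool_pos: [0.5694, 0.2554, 0.2319]
tool_rot: [3.139, 0.003, 1.423]
contact_force: [0.2, -0.4, 0.0]
opening: 0.0005
t 4.58 rd [ 0.7 66.2] tip z 53.9 rot [3.139e+00 3.000e-03 1.423e+00] yaw err deg -0.1 F [ 0.2 -0.4  0. ]
time: 4.75
tool_pos: [0.5695, 0.2554, 0.2307]
tool_rot: [3.138, 0.003, 1.423]
contact_force: [-0.8, -0.1, 0.8]
opening: 0.0004
t 4.75 rd [ 0.9 66.2] tip z 52.7 rot [3.138e+00 3.000e-03 1.423e+00] yaw err deg -0.1 F [-0.8 -0.1  0.8]
```

```bash
python3 -m creep '[[[0,0,-1,0,0,0],[0,0,0,0,0,0]]]';python3 st.py
python3 -m creep '[[[0,0,-0.6,0,0,0],[0,0,0,0,0,0]]]';python3 st.py
```

```text
time: 4.92
tool_pos: [0.5696, 0.2556, 0.2306]
tool_rot: [3.137, 0.002, 1.423]
contact_force: [-1.1, 0.6, 1.0]
opening: 0.0004
t 4.92 rd [ 0.9 66.4] tip z 52.6 rot [3.137e+00 2.000e-03 1.423e+00] yaw err deg -0.1 F [-1.1  0.6  1. ]
time: 5.08
tool_pos: [0.5695, 0.2557, 0.2305]
tool_rot: [3.137, 0.001, 1.423]
contact_force: [-0.8, 0.9, 1.0]
opening: 0.0003
t 5.08 rd [ 0.8 66.5] tip z 52.5 rot [3.137e+00 1.000e-03 1.423e+00] yaw err deg -0.1 F [-0.8  0.9  1. ]
```

```bash
python3 -m creep '[[[-0.9,-6,-1,0,0,0],[-0.9,-6,-1,0,0,0],[0,0,-1,0,0,0]]]';python3 st.py side3
python3 - <<'E'
from h import *
a=cv2.imread('pics/side3.png');p=mask(a,120,160,60,40,(0,0,700,260)); print(p.mean(0)/5+[240,180])
p0=mask(cv2.imread('pics/side2.png'),120,160,60,40,(0,0,700,260)); print(p0.mean(0)/5+[240,180])
print((rd(cast('side',np.array([p.mean(0),p0.mean(0)])/5+[240,180],.047))*1000).round(1))
E
```

```text
time: 5.33
tool_pos: [0.5673, 0.244, 0.2301]
tool_rot: [3.136, -0.001, 1.424]
contact_force: [-3.8, 0.6, 8.9]
opening: 0.0005
t 5.33 rd [ 0.3 54.6] tip z 52.1 rot [ 3.136e+00 -1.000e-03  1.424e+00] yaw err deg -0.0 F [-3.8  0.6  8.9]
[336.85007587 220.45037936]
[337.05726744 218.45421512]
[[37.6 46.9]
 [37.2 53.4]]
```

View pics/side3.png

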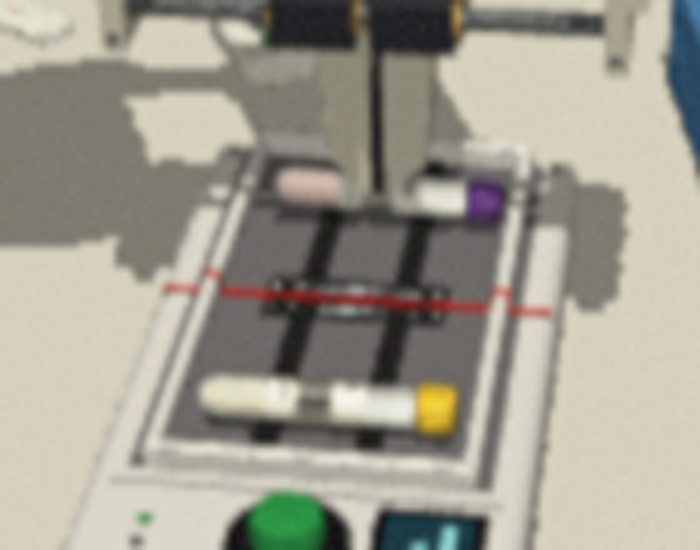

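```bash
cat > tube.py <<'E'
from h import *
# purple cap tracked in side view; y offset from start 59.6 + start reading 53.4 (tube moves with shift 6.2)
a=viewer.read_camera('side');b=cv2.resize(a[180:290,240:380],None,fx=5,fy=5,interpolation=cv2.INTER_CUBIC)
p=mask(b,120,160,60,40,(0,0,700,420))
print('cap',(rd(cast('side',p.mean(0)/5+[240,180],.047))[0]*1000).round(1),'n',len(p))
E
python3 -m creep '[[[-0.9,-6,-0.3,0,0,0],[-0.9,-6,-0.3,0,0,0],[0,0,0,0,0,0]]]';python3 st.py; python3 tube.py
```

```text
time: 5.63
tool_pos: [0.5648, 0.2314, 0.2304]
tool_rot: [3.135, -0.002, 1.424]
contact_force: [-0.7, 0.1, 2.8]
opening: 0.0007
t 5.63 rd [-0.3 41.8] tip z 52.4 rot [ 3.135e+00 -2.000e-03  1.424e+00] yaw err deg 0.0 F [-0.7  0.1  2.8]
cap [37.2 41.1] n 1381
```

```bash
python3 -m creep '[[[0,0,5,0,0,0],[1.2,7,1,0,0,0],[1.2,7,0,0.2,0.3,0],[0,0,0,0,0,0]]]';python3 st.py
```

```text
time: 6.02
tool_pos: [0.568, 0.2464, 0.236]
tool_rot: [3.142, -0.005, 1.423]
contact_force: [-0.4, 0.2, 0.5]
opening: 0.0007
t 6.02 rd [ 0.7 57.1] tip z 58.0 rot [ 3.142 -0.005  1.423] yaw err deg -0.1 F [-0.4  0.2  0.5]
```

```bash
python3 -m creep '[[[-0.6,-2.5,-3,0,0,0],[0,0,-2.5,0,0,0],[0,0,-0.8,0,0,0]]]';python3 st.py
python3 -m creep '[[[-0.9,-6,-0.6,0,0,0],[-0.9,-6,-0.4,0,0,0],[-0.9,-6,-0.3,0,0,0],[-0.9,-6,-0.3,0,0,0],[0,0,0,0,0,0]]]';python3 st.py; python3 tube.py
```

```text
time: 6.27
tool_pos: [0.5677, 0.2452, 0.2299]
tool_rot: [3.14, -0.006, 1.425]
contact_force: [-3.2, 1.7, 13.1]
opening: 0.0002
t 6.27 rd [ 0.5 55.9] tip z 51.9 rot [ 3.14  -0.006  1.425] yaw err deg 0.0 F [-3.2  1.7 13.1]
time: 6.68
tool_pos: [0.5632, 0.2216, 0.2304]
tool_rot: [3.139, -0.008, 1.426]
contact_force: [-0.6, 0.4, 3.1]
opening: 0.0006
t 6.68 rd [-0.5 31.9] tip z 52.4 rot [ 3.139 -0.008  1.426] yaw err deg 0.1 F [-0.6  0.4  3.1]
cap [36.8 29.9] n 1420
```

```bash
python3 -m creep '[[[0,0,5,0,0,0],[0.9,5.5,1,0,0,0],[0.9,5.5,0,0.3,0,0],[0,0,0,0,0,0]]]';python3 st.py
python3 -m creep '[[[0,0,-3,0,0,0],[0,0,-2,0,0,0],[0,0,-0.5,0,0,0]]]';python3 st.py
```

```text
time: 7.07
tool_pos: [0.5655, 0.2338, 0.2358]
tool_rot: [3.141, -0.014, 1.425]
contact_force: [0.2, 0.1, 1.0]
opening: 0.0005
t 7.07 rd [ 0.  44.3] tip z 57.8 rot [ 3.141 -0.014  1.425] yaw err deg 0.0 F [0.2 0.1 1. ]
time: 7.32
tool_pos: [0.5657, 0.2351, 0.2297]
tool_rot: [3.14, -0.014, 1.427]
contact_force: [-0.7, 1.0, 7.3]
opening: 0.0006
t 7.32 rd [ 0.  45.6] tip z 51.7 rot [ 3.14  -0.014  1.427] yaw err deg 0.1 F [-0.7  1.   7.3]
```

```bash
python3 -m creep '[[[-0.9,-6,-0.5,0,0,0],[-0.9,-6,-0.4,0,0,0],[-0.9,-6,-0.3,0,0,0],[-0.9,-6,-0.3,0,0,0],[0,0,0,0,0,0]]]';python3 st.py; python3 tube.py
python3 -m creep '[[[0,0,5,-0.4,0,0],[0.9,5,1,-0.4,0,0],[0.9,5,0,0,0,0],[0,0,0,0,0,0]]]';python3 st.py
```

```text
time: 7.73
tool_pos: [0.5614, 0.2119, 0.2304]
tool_rot: [3.139, -0.017, 1.428]
contact_force: [-0.9, -0.2, 2.7]
opening: 0.0003
t 7.73 rd [-0.8 22. ] tip z 52.4 rot [ 3.139 -0.017  1.428] yaw err deg 0.2 F [-0.9 -0.2  2.7]
cap [36.5 18.5] n 1434
time: 8.12
tool_pos: [0.5638, 0.2231, 0.2362]
tool_rot: [3.137, -0.001, 1.427]
contact_force: [0.0, -0.2, 0.4]
opening: 0.0007
t 8.12 rd [-0.1 33.4] tip z 58.2 rot [ 3.137e+00 -1.000e-03  1.427e+00] yaw err deg 0.2 F [ 0.  -0.2  0.4]
```

```bash
python3 -m creep '[[[-0.3,-2,-3,0,0,0],[0,0,-2.3,0,0,0],[0,0,-0.5,0,0,0]]]';python3 st.py
python3 -m creep '[[[-0.9,-6,-0.5,0,0,0],[-0.9,-6,-0.4,0,0,0],[-0.9,-6,-0.3,0,0,0],[-0.9,-6,-0.3,0,0,0],[0,0,0,0,0,0]]]';python3 st.py; python3 tube.py
python3 -m creep '[[[0,0,5,0,0,0],[0.9,5,1,0,0.2,0],[0.9,5,0,0,0,0],[0,0,0,0,0,0]]]';python3 st.py tube4
```

```text
time: 8.37
tool_pos: [0.5636, 0.2222, 0.2301]
tool_rot: [3.136, -0.002, 1.429]
contact_force: [-2.0, -0.1, 9.5]
opening: 0.0005
t 8.37 rd [-0.1 32.5] tip z 52.1 rot [ 3.136e+00 -2.000e-03  1.429e+00] yaw err deg 0.3 F [-2.  -0.1  9.5]
time: 8.78
tool_pos: [0.5593, 0.1984, 0.2304]
tool_rot: [3.136, -0.004, 1.43]
contact_force: [-1.1, 0.4, 2.5]
opening: 0.0003
t 8.78 rd [-0.9  8.4] tip z 52.4 rot [ 3.136 -0.004  1.43 ] yaw err deg 0.3 F [-1.1  0.4  2.5]
cap [36.   7.4] n 1497
time: 9.17
tool_pos: [0.5616, 0.2097, 0.236]
tool_rot: [3.14, -0.003, 1.429]
contact_force: [-1.5, -0.3, 0.3]
opening: 0.0007
t 9.17 rd [-0.3 19.9] tip z 58.0 rot [ 3.140e+00 -3.000e-03  1.429e+00] yaw err deg 0.3 F [-1.5 -0.3  0.3]
```

View pics/tube4.png

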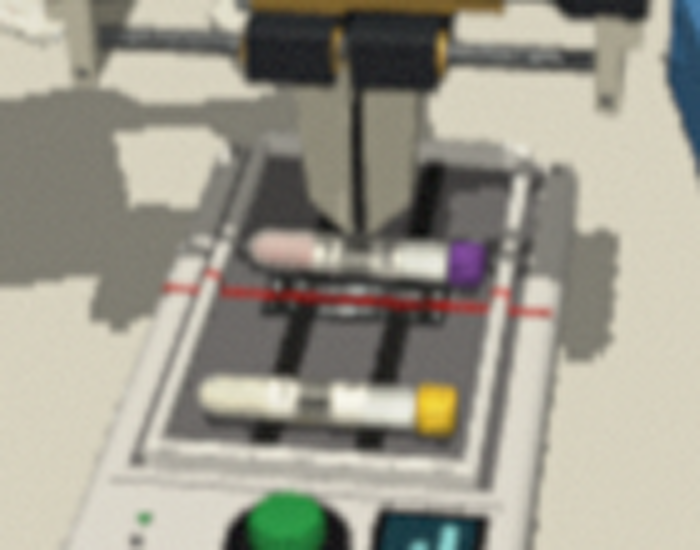

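```bash
python3 - <<'E'
from h import *
for a in([[248,246],[487,266]],[[280,179],[503,191]],[[200,393],[457,409]]):
    r=rd(cast('side',np.array(a)/5+[240,180],.046))*1000;d=r[1]-r[0];print(r.round(1).tolist(),np.degrees(np.arctan2(d[1],d[0])).round(1))
r=rd(cast('side',np.array([[222,293],[490,307]])/5+[240,180],.037))*1000;print(r)
E
python3 -m creep '[[[0,0,-3,0,0,0],[0,0,-2.3,0,0,0],[0,0,-0.5,0,0,0]]]';python3 st.py
python3 -m creep '[[[-0.9,-6,-0.5,0,0,0],[-0.9,-6,-0.4,0,0,0],[0,0,-0.2,0,0,0]]]';python3 st.py; python3 tube.py
```

```text
[[-39.7, 12.1], [42.6, 9.1]] -2.1
[[-36.6, 55.7], [43.2, 56.5]] 0.6
[[-38.7, -70.6], [41.6, -69.6]] 0.7
[[-45.93796453  -3.72666337]
 [ 44.7267233   -1.7112865 ]]
time: 9.47
tool_pos: [0.5617, 0.2102, 0.2301]
tool_rot: [3.139, -0.003, 1.43]
contact_force: [-1.2, 0.5, 10.7]
opening: 0.0004
t 9.47 rd [-0.3 20.4] tip z 52.1 rot [ 3.139e+00 -3.000e-03  1.430e+00] yaw err deg 0.3 F [-1.2  0.5 10.7]
time: 9.72
tool_pos: [0.5595, 0.1988, 0.2304]
tool_rot: [3.139, -0.005, 1.431]
contact_force: [-0.9, -0.0, 3.1]
opening: 0.0004
t 9.72 rd [-0.8  8.8] tip z 52.4 rot [ 3.139 -0.005  1.431] yaw err deg 0.4 F [-0.9 -0.   3.1]
cap [35.9  1.3] n 1532
```

```bash
python3 -m creep '[[[-0.6,-4,-0.3,0,0,0],[-0.6,-4,-0.3,0,0,0],[0,0,-0.2,0,0,0]]]';python3 st.py; python3 tube.py
```

```text
time: 10.02
tool_pos: [0.5582, 0.1907, 0.2297]
tool_rot: [3.138, -0.005, 1.432]
contact_force: [-1.0, -0.7, 4.4]
opening: 0.0003
t 10.02 rd [-0.9  0.5] tip z 51.7 rot [ 3.138 -0.005  1.432] yaw err deg 0.4 F [-1.  -0.7  4.4]
cap [36.1 -3.4] n 1421
```

```bash
python3 -m creep '[[[-0.6,-4,-0.3,0,0,0],[0,0,-0.3,0,0,0]]]';python3 st.py; python3 tube.py
```

```text
time: 10.23
tool_pos: [0.5576, 0.1864, 0.2288]
tool_rot: [3.138, -0.005, 1.431]
contact_force: [-0.7, -1.8, 3.9]
opening: 0.0003
t 10.23 rd [-0.9 -3.8] tip z 50.8 rot [ 3.138 -0.005  1.431] yaw err deg 0.4 F [-0.7 -1.8  3.9]
cap [36.3 -7.2] n 1563
```

```bash
python3 -m creep '[[[0,0,10,0,0,0],[0,0,25,0,0,0],[0.6,25,25,0,0,0],[0,25,10,0,0,0],[0,0,0,0,0,0]]]';python3 st.py tube5; python3 tube.py
```

```text
time: 10.7
tool_pos: [0.5579, 0.2369, 0.3015]
tool_rot: [-3.14, -0.005, 1.428]
contact_force: [-0.3, -0.0, 1.5]
opening: 0.0006
t 10.7 rd [-7.9 46.2] tip z 123.5 rot [-3.14  -0.005  1.428] yaw err deg 0.2 F [-0.3 -0.   1.5]
cap [35.7 -6.5] n 1553
```

View pics/tube5.png

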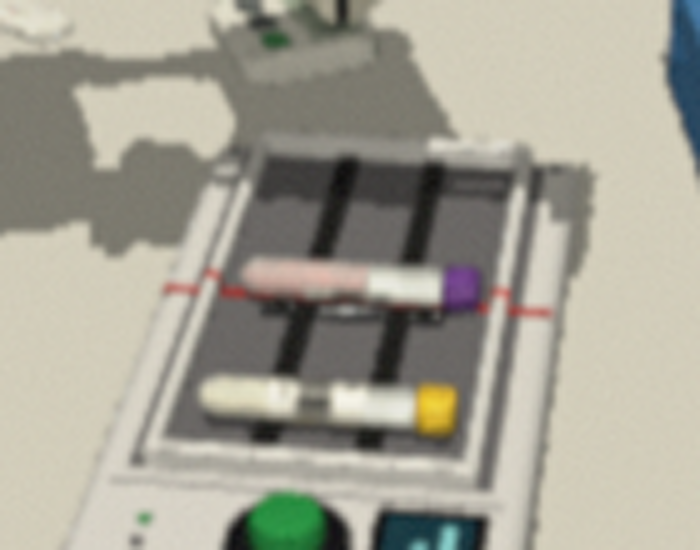

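Run:
```python
from h import *
for z in(.044,.046):
    r=rd(cast('side',np.array([[242,273],[482,287]])/5+[240,180],z))*1000;d=r[1]-r[0];print(z,r.round(1).tolist(),np.degrees(np.arctan2(d[1],d[0])).round(1))
r=rd(cast('side',np.array([[167,289],[210,276],[223,293],[490,308],[500,294],[550,313]])/5+[240,180],.036))*1000;print(r.round(1))
r=rd(cast('side',np.array([[167,289],[210,276],[223,293],[490,308],[500,294],[550,313]])/5+[240,180],.045))*1000;print(r.round(1))
```

```text
0.044 [[-39.2, -1.3], [41.9, -0.5]] 0.6
0.046 [[-38.5, -4.2], [42.2, -3.3]] 0.6
[[-65.3  -2.1]
 [-52.4   7.2]
 [-45.9  -2.3]
 [ 44.6  -0.9]
 [ 47.1   7.6]
 [ 64.8  -1.5]]
[[-61.9 -14.8]
 [-49.2  -5.7]
 [-42.9 -15. ]
 [ 46.  -13.6]
 [ 48.4  -5.3]
 [ 65.7 -14.2]]
```

```bash
python3 -m creep '[[[1,-23,-25,0,0,0],[0,-23,-25,0,0,0],[0,0,-12,0,0,0],[0,0,0,0,0,0]]]';python3 st.py
```

```text
time: 11.13
tool_pos: [0.5575, 0.1849, 0.2346]
tool_rot: [-3.137, -0.001, 1.429]
contact_force: [-0.4, 0.1, -0.8]
opening: 0.0002
t 11.13 rd [-0.7 -5.2] tip z 56.6 rot [-3.137e+00 -1.000e-03  1.429e+00] yaw err deg 0.3 F [-0.4  0.1 -0.8]
```

```bash
python3 -m creep '[[[0.7,4.5,-2,0,0,0],[0,0,-2,0,0,0],[0,0,-0.5,0,0,0],[0,0,-0.5,0,0,0]]]';python3 st.py
python3 -m creep '[[[0,0,-0.7,0,0,0],[0,0,-0.5,0,0,0],[0,0,-0.4,0,0,0]]]';python3 st.py;python3 tube.py
```

```text
time: 11.47
tool_pos: [0.5584, 0.1886, 0.229]
tool_rot: [-3.135, -0.0, 1.427]
contact_force: [-0.3, -1.0, 0.0]
opening: 0.0005
t 11.47 rd [-0.4 -1.5] tip z 51.0 rot [-3.135 -0.     1.427] yaw err deg 0.2 F [-0.3 -1.   0. ]
time: 11.72
tool_pos: [0.5587, 0.1896, 0.2289]
tool_rot: [-3.138, -0.001, 1.429]
contact_force: [0.0, 0.1, -0.1]
opening: 0.0004
t 11.72 rd [-0.2 -0.4] tip z 50.9 rot [-3.138e+00 -1.000e-03  1.429e+00] yaw err deg 0.3 F [ 0.   0.1 -0.1]
cap [36.  -7.3] n 1472
```

```bash
python3 -m creep '[[[0,0,-1.2,0,0,0],[0,0,-0.5,0,0,0]]]';python3 st.py
python3 -m creep '[[[0,0,-1,0,0,0],[0,0,-0.5,0,0,0]]]';python3 st.py;python3 tube.py
```

```text
time: 11.93
tool_pos: [0.5587, 0.1898, 0.2283]
tool_rot: [-3.139, -0.001, 1.429]
contact_force: [-2.6, -1.0, 5.5]
opening: 0.0003
t 11.93 rd [-0.2 -0.2] tip z 50.3 rot [-3.139e+00 -1.000e-03  1.429e+00] yaw err deg 0.3 F [-2.6 -1.   5.5]
time: 12.1
tool_pos: [0.5586, 0.1899, 0.2283]
tool_rot: [-3.14, -0.001, 1.43]
contact_force: [-1.6, -0.6, 4.4]
opening: 0.0005
t 12.1 rd [-0.4 -0.2] tip z 50.3 rot [-3.14e+00 -1.00e-03  1.43e+00] yaw err deg 0.3 F [-1.6 -0.6  4.4]
cap [36.  -7.4] n 1464
```

The tube's top is at 50.3 mm, where 50.2 is expected when seated, against 52.4 on the runners. The tube is in the cradle, so I'm going to the key.

```bash
python3 -m creep '[[[0,0,15,0,0,0],[0,0,30,0,0,0],[-5,-34,0,0,0,0],[-5,-34,0,0,0,0],[-5,-34,0,0,0,0]]]' >/dev/null
python3 -m creep '[[[-3,-20,0,0,0,0],[0,0,0,0,0,0],[0,0,0,0,0,0]]]'
python3 - <<'E'
from h import *
t=robot.observe()['tool_pos'];print('to go mm',(wd(.0003,-.128)-t[:2])*1000)
t=viewer.read_camera('top');cv2.imwrite('pics/top6.png',cv2.resize(t[180:275,288:438],None,fx=5,fy=5,interpolation=cv2.INTER_CUBIC))
E
python3 st.py;python3 tube.py
```

```text
time: 12.82
tool_pos: [0.5394, 0.065, 0.2754]
tool_rot: [3.14, -0.002, 1.433]
contact_force: [0.5, 0.2, -0.5]
opening: 0.0005
to go mm [ 1.24685391 -1.65085064]
t 12.87 rd [  -1.1 -126.2] tip z 97.4 rot [ 3.140e+00 -2.000e-03  1.434e+00] yaw err deg 0.6 F [-0.5 -0.5 -0.2]
cap [35.7 -6.5] n 1549
```

View pics/top6.png

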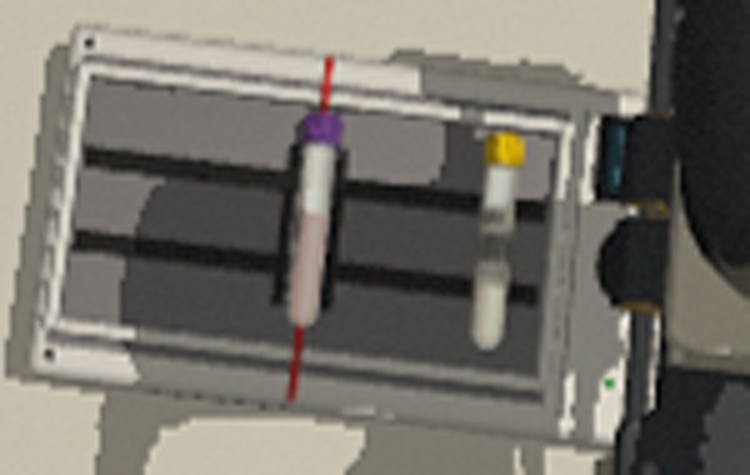

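The top view shows the purple tube lying on the red line, with its cap at (322,128) and bottom at (302,325). The yellow tube hasn't moved. Pressing the key now.

```bash
python3 -m creep '[[[1.3,-1.6,-18,0,0,0],[0,0,-18,0,0,0],[0,0,0,0,0,0]]]';python3 st.py
python3 -m creep '[[[0,0,-3,0,0,0],[0,0,-3,0,0,0],[0,0,-3,0,0,0],[0,0,0,0,0,0]]]';python3 st.py
```

```text
time: 13.17
tool_pos: [0.5417, 0.0678, 0.2392]
tool_rot: [3.136, -0.003, 1.439]
contact_force: [-1.4, -0.7, 0.4]
opening: 0.0004
t 13.17 rd [   0.7 -123.4] tip z 61.2 rot [ 3.136e+00 -3.000e-03  1.439e+00] yaw err deg 0.8 F [-1.4 -0.7  0.4]
time: 13.5
tool_pos: [0.5424, 0.071, 0.2306]
tool_rot: [3.135, -0.004, 1.443]
contact_force: [0.3, -1.0, -0.6]
opening: 0.0005
t 13.5 rd [   1.  -120.2] tip z 52.6 rot [ 3.135 -0.004  1.443] yaw err deg 1.1 F [ 0.3 -1.  -0.6]
```

```bash
python3 -m creep '[[[-1.8,-8,1,0,0,-0.6],[0,0,0,0,0,-0.4],[0,0,0,0,0,0]]]';python3 st.py
python3 -m creep '[[[0,-0.5,-2,0,0,0],[0,-0.5,-2,0,0,0],[0,0,-1,0,0,0]]]';python3 st.py
```

```text
time: 13.75
tool_pos: [0.5407, 0.0626, 0.2327]
tool_rot: [3.134, -0.004, 1.424]
contact_force: [0.4, -0.5, -0.1]
opening: 0.0002
t 13.75 rd [   0.6 -128.7] tip z 54.7 rot [ 3.134 -0.004  1.424] yaw err deg 0.0 F [ 0.4 -0.5 -0.1]
time: 14.0
tool_pos: [0.541, 0.061, 0.2286]
tool_rot: [3.131, -0.004, 1.423]
contact_force: [-0.8, 1.0, 1.5]
opening: 0.0006
t 14.0 rd [   1.  -130.2] tip z 50.6 rot [ 3.131 -0.004  1.423] yaw err deg -0.1 F [-0.8  1.   1.5]
```

```bash
python3 -m creep '[[[0,1.5,0,0,0.3,0],[0,0.3,-1.5,0,0,0],[0,0,-1.5,0,0,0]]]';python3 st.py
python3 -m creep '[[[0,0,-2,0,0,0],[0,0,-1.5,0,0,0]]]';python3 st.py
```

```text
time: 14.25
tool_pos: [0.5412, 0.0626, 0.2259]
tool_rot: [3.136, -0.003, 1.423]
contact_force: [-1.1, -1.0, 3.8]
opening: 0.0006
t 14.25 rd [   1.  -128.6] tip z 47.9 rot [ 3.136e+00 -3.000e-03  1.423e+00] yaw err deg -0.1 F [-1.1 -1.   3.8]
time: 14.42
tool_pos: [0.5412, 0.0627, 0.2248]
tool_rot: [3.135, -0.003, 1.424]
contact_force: [-7.8, -1.4, 24.0]
opening: 0.0005
t 14.42 rd [   1.  -128.5] tip z 46.8 rot [ 3.135e+00 -3.000e-03  1.424e+00] yaw err deg -0.0 F [-7.8 -1.4 24. ]
```

```bash
python3 -m creep '[[[0,0,-0.5,0,0,0]]]';python3 st.py
python3 -m creep '[[[0,0,10,0,0,0],[0,0,30,0,0,0],[-8,-25,30,0,0,0],[-8,-30,20,0,0,0],[-8,-30,20,0,0,0]]]' >/dev/null
python3 -m creep '[[[-8,-35,20,0,0,0],[0,-35,0,0,0,0],[0,-35,0,0,0,0],[0,0,0,0,0,0],[0,0,0,0,0,0]]]'
python3 tube.py
python3 - <<'E'
from h import *
t=viewer.read_camera('top');s=viewer.read_camera('side')
f=lambda a:cv2.resize(a,None,fx=4,fy=4,interpolation=cv2.INTER_CUBIC)
cv2.imwrite('pics/end.png',np.hstack([f(t[180:320,288:438])[:,:][:440],f(s[200:310,250:300+0])])[:, :800])
p=mask(s,50,85,100,50,(270,260,325,305));print('key side',p.mean(0),len(p))
p=mask(s,18,32,120,90,(250,200,360,320));print('yellow',p.mean(0))
E
```

```text
time: 14.5
tool_pos: [0.541, 0.0627, 0.2254]
tool_rot: [3.135, -0.003, 1.424]
contact_force: [-2.2, -1.3, 4.2]
opening: 0.0003
t 14.5 rd [   0.8 -128.5] tip z 47.4 rot [ 3.135e+00 -3.000e-03  1.424e+00] yaw err deg -0.0 F [-2.2 -1.3  4.2]
time: 15.33
tool_pos: [0.5054, -0.1326, 0.3641]
tool_rot: [3.132, -0.0, 1.429]
contact_force: [-0.7, 0.4, 0.8]
opening: 0.0005
cap [nan nan] n 0
key side [296.74576271 285.49152542] 177
yellow [270.34615385 233.18028846]tube.py:5: RuntimeWarning: Mean of empty slice.
  print('cap',(rd(cast('side',p.mean(0)/5+[240,180],.047))[0]*1000).round(1),'n',len(p))
  ret = um.true_divide(
```

View pics/end.png

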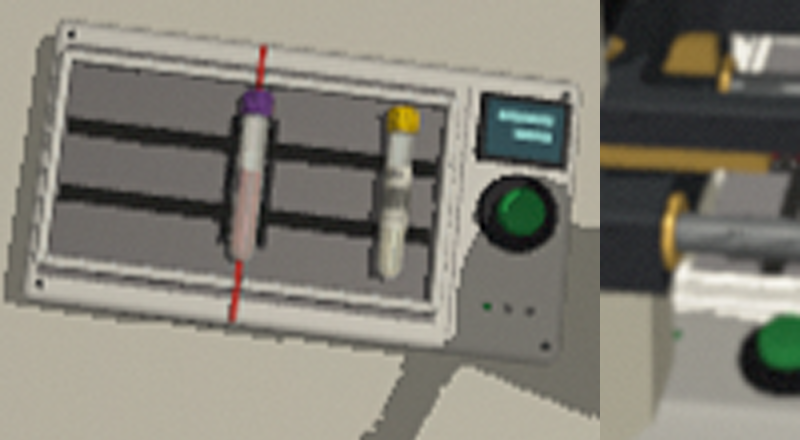

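The view is clear: the tube is on the line, the yellow tube hasn't moved, and the key is at its starting pixel in the side view, so it has released. The force data suggest a full press. There is plenty of time, so I'll press again and log the travel to confirm it.

```bash
python3 -m creep '[[[8,35,-20,0,0,0],[8,35,-20,0,0,0],[8,35,-20,0,0,0],[8,35,-20,0,0,0],[3,35,0,0,0,0]]]' >/dev/null
python3 -m creep '[[[0,13,-15,0,0,0],[0,0,-20,0,0,0],[0,0,-8,0,0,0],[0,0,0,0,0,0],[0,0,0,0,0,0]]]' >/dev/null; python3 st.py
```

```text
t 16.32 rd [  -4.5 -114.7] tip z 57.2 rot [3.136e+00 1.000e-03 1.447e+00] yaw err deg 1.3 F [-0.7 -0.1 -0. ]
```

```bash
python3 -m creep '[[[2.5,-14,0,0,0,-1],[0,0,0,0,0,0],[0,0,0,0,0,0]]]' >/dev/null; python3 st.py
```

```text
t 16.57 rd [   0.8 -129.7] tip z 59.3 rot [3.133 0.    1.428] yaw err deg 0.2 F [-0.4 -0.3 -0.1]
```

```bash
python3 -m creep '[[[-0.4,1.3,-3,0,0.3,0],[0,0,-3,0,0,0],[0,0,0,0,0,0]]]' >/dev/null; python3 st.py
python3 -m creep '[[[0,0,-1.5,0,0,0],[0,0,0,0,0,0]]]' >/dev/null; python3 st.py
python3 -m creep '[[[0,0,-1.5,0,0,0],[0,0,0,0,0,0]]]' >/dev/null; python3 st.py
python3 -m creep '[[[0,0,-1.5,0,0,0],[0,0,0,0,0,0]]]' >/dev/null; python3 st.py
python3 -m creep '[[[0,0,-1.5,0,0,0],[0,0,0,0,0,0]]]' >/dev/null; python3 st.py
```

```text
t 16.82 rd [   1.1 -130. ] tip z 54.7 rot [3.135e+00 1.000e-03 1.424e+00] yaw err deg 0.0 F [-0.1  0.3 -0.4]
t 16.98 rd [   1.1 -130.2] tip z 53.2 rot [3.135e+00 1.000e-03 1.424e+00] yaw err deg -0.0 F [-0.9  0.5 -0.4]
t 17.15 rd [   1.2 -130.1] tip z 51.7 rot [3.135e+00 1.000e-03 1.424e+00] yaw err deg 0.0 F [-0.6 -0.8  1. ]
t 17.32 rd [   1.2 -130. ] tip z 50.3 rot [3.134e+00 1.000e-03 1.425e+00] yaw err deg 0.0 F [-0.8 -0.7  0.5]
t 17.48 rd [   1.2 -130. ] tip z 49.0 rot [3.134e+00 1.000e-03 1.425e+00] yaw err deg 0.0 F [-0.8  0.1  2.4]
```

```bash
python3 -m creep '[[[0,1.2,-1.2,0,0,0],[0,0,0,0,0,0]]]' >/dev/null; python3 st.py
python3 -m creep '[[[0,0,-1.5,0,0,0],[0,0,-0.5,0,0,0]]]' >/dev/null; python3 st.py
python3 -m creep '[[[0,0,-1.5,0,0,0],[0,0,-1,0,0,0]]]' >/dev/null; python3 st.py
python3 -m creep '[[[0,0,-1.5,0,0,0],[0,0,-1,0,0,0]]]' >/dev/null; python3 st.py
```

```text
t 17.65 rd [   1.2 -129. ] tip z 48.0 rot [3.133e+00 1.000e-03 1.425e+00] yaw err deg 0.0 F [-1.2 -0.8  3.2]
t 17.82 rd [   1.2 -128.9] tip z 47.1 rot [3.133e+00 1.000e-03 1.425e+00] yaw err deg 0.0 F [-4.1 -1.  10.4]
t 17.98 rd [   1.  -128.8] tip z 47.1 rot [3.132e+00 2.000e-03 1.425e+00] yaw err deg 0.1 F [-4.7 -0.9 10.7]
t 18.15 rd [   0.8 -128.8] tip z 47.1 rot [3.131e+00 2.000e-03 1.426e+00] yaw err deg 0.1 F [-3.6 -1.4  9.6]
```

Contact began at about 52 mm and the hard stop is at 47.1 mm, with force climbing to about 3 N just above the stop. That makes it a full 5 mm press. Retreating for a last check before handing in.

```bash
python3 -m creep '[[[0,0,10,0,0,0],[0,0,30,0,0,0],[-8,-25,30,0,0,0],[-8,-30,20,0,0,0],[-8,-30,20,0,0,0]]]' >/dev/null
python3 -m creep '[[[-8,-35,20,0,0,0],[0,-35,0,0,0,0],[0,-35,0,0,0,0],[0,0,0,0,0,0],[0,0,0,0,0,0]]]'
python3 - <<'E'
from h import *
t=viewer.read_camera('top');s=viewer.read_camera('side')
for n,im in(('start',cv2.imread('pics/top0.png')),('now',t)):
    print(n,'purple',mask(im,120,160,60,40,(290,180,435,272)).mean(0).round(1),'yellow',mask(im,18,32,120,90,(290,180,435,272)).mean(0).round(1),'key',mask(im,50,85,100,50,(400,220,430,245)).mean(0).round(1))
w=cast('top',mask(t,120,160,60,40,(290,180,435,272)),.046);print('cap rd',rd(w).mean(0)*1000)
for n,im in(('start',cv2.imread('pics/side0.png')),('now',s)): print('key side',n,mask(im,50,85,100,50,(270,265,325,305)).mean(0).round(1))
robot.hand_in()
E
```

```text
time: 18.98
tool_pos: [0.5054, -0.1327, 0.3634]
tool_rot: [3.128, 0.002, 1.43]
contact_force: [-1.0, -0.2, -0.7]
opening: 0.0005
start purple [322.  200.3] yellow [388.5 209.3] key [418.  232.4]
now purple [352.  205.2] yellow [388.5 209.3] key [417.9 232.4]
cap rd [36.88262497  0.38500414]
key side start [296.8 285.2]
key side now [296.8 285.4]
the job is handed in; nothing more can be done
```

I rolled the purple-capped tube about 60 mm along the runners in five fingertip strokes until it dropped into the cradle on the red line. I then pressed the green key and handed the job in at about 19 s of the 51 s allowed. The hand-in gives no verdict.

- **Tube:** A light touch put its top at 50.3 mm, against 52.4 mm on the runners, so it is seated. Before handing in, the centre of its cap was 0.4 mm from the red line.
- **Key:** I pressed it twice, the second time only to measure the travel. It went from first contact at about 52 mm to a hard stop at 47.1 mm, which is the full 5 mm. It then sprang back to its starting position in both cameras.
- **Yellow tube:** It is at the same pixel as at the start. I took no final measurement of the timer and bottles, but the arm never went near them.
- **Disagreement:** The side camera reads 2 to 5 mm low along the runners compared with the top camera. I used it only for relative movement and relied on the top view and the touch height for the final position. It also showed the tube about 3° askew just before the wheels, but it straightened when it dropped in.

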